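Set a polishing spindle's collar on the shaft flat

TASK

Take the flat setting gauge out of its wooden rest and slide it edgewise, fully down, into the slot of the spindle stand. Then pinch the top of the shaft and turn it until the flat ground on it squarely faces the gauge. Finally lift the loose collar up the shaft onto the flat, with its set screw on the flat's side and so also pointing to the gauge, and finish while holding it there level and still in the gripper, the whole collar within the length of the flat; leave the other things on the bench alone.

Things in the scene. Friction and masses are not known exactly. Their poses are not given: they have to be found in the camera images.
- stand: fixed grey spindle stand. Origin on the bench under the vertical shaft axis; x horizontal from the shaft to the gauge slot, z up. Base plate 200 x 110 x 20 mm (x -55 to +145). Under the shaft a disc of radius 32 up to z = 32 mm, then a nose of radius 15 up to z = 60 mm, on which the collar lies. At x = 110 an aluminium block 30 (x) by 72 (y), z = 20 to 50 mm, holds the slot
- slot (a point): centre of the mouth of the gauge slot, on top of the aluminium block (50 mm above the bench), axes as the stand's: slot 7 mm wide along x, 56 mm long along y, 24 mm deep, edges chamfered 2 mm
- spindle: upright steel shaft, radius 10 mm; origin on its axis at the top of the stand's nose (60 mm above the bench), z up, x towards its flat. Round for the lowest 18 mm, D-shaped in the top 30 mm. Turns stiffly (0.08 N m) about z and stays where left. At the start the flat faces 0.6 to 1.7 rad counter-clockwise (from above) of the direction to the slot
- collar_mid (a point): centre of the loose steel shaft collar (ring of outer diameter 44 mm, bore 24 mm, 12 mm tall, about 110 g), which at the start lies on the bearing nose round the shaft, its centre 66 mm above the bench. Its x axis points along its set screw, z up. The shaft ends 42 mm above this start height
- screw_head (a point): outer end of the collar's set screw, a stub 7 mm thick that sticks out 7.5 mm from the collar's rim, level with its mid height (29.5 mm from its centre along its x axis)
- rest: fixed wooden rest block 60 x 90 x 24 mm; origin under its centre; the gauge stands in its notch, which is 8 mm wide along x, 56 mm long along y and 16 mm deep
- gauge_grip (a point): centre of the wooden grip of the setting gauge, 53 mm above the gauge's lower edge. The gauge is a steel blade 4 mm thick (its x), 50 mm wide (its y) and 42 mm tall with a grip on top 12 mm thick (x), 42 mm wide (y), 26 mm tall; 90 g; either face may point to the shaft. In the rest this point is 61 mm above the bench; fully down in the stand's slot 79 mm
- bench_block: bystander: loose steel bench block 65 x 65 x 25 mm, origin under its centre
- hammer: bystander: hammer 240 mm long, lying on the bench along its x axis, origin under its centre
- jar: bystander: clear jar, radius 30 mm, 70 mm tall, origin under its centre
- flat (a point): middle of the flat on the shaft, 93 mm above the bench, 6 mm off the axis, x pointing out of it. The flat is 16 mm wide and 30 mm tall, 78 to 108 mm above the bench (to the shaft's end). Pinched square across the flat the shaft measures 16 mm, elsewhere up to 20 mm, so it can be felt by the fingers' opening
Things that resemble listed ones, but are neither listed nor needed, are in the scene too. Of the things like the stand, leave any that is orange; of the rest the smaller one is meant.

How it is judged (in metres and radians):
On the way, in this order (a step that is already met when the one before it is completed fails the run):
1. the gauge stands fully down in the stand's slot (horizontal distance between gauge_grip and slot below 0.008 m and z of gauge_grip in the frame of stand below 0.083 m and angle between the x axis of gauge_grip and the x axis of stand, either way round below 0.15 rad and angle between gauge_grip's own z axis and vertical below 0.15 rad), for 0.2 s.
2. the fingers pinch the shaft and its flat faces the gauge (contact force between the fingers and spindle above 2 N and angle between the x axis of spindle and the x axis of stand, either way round below 0.2 rad and x of slot in the frame of spindle above 0 m), for 0.2 s.
At the end, for the whole second after the job is handed in: gauge down in the slot (4 mm, 0.15 rad); flat faces it within 0.22 rad; collar gripped (over 2 N), still, level within 0.15 rad, round the shaft, centre 82.5-103.5 mm above the bench; screw within 0.22 rad of the flat's direction, 0.3 rad of the gauge's (all of step 1 and angle between the x axis of spindle and the x axis of stand, either way round below 0.22 rad and x of each of slot, screw_head in the frame of spindle above 0 m and horizontal distance between collar_mid and spindle below 0.005 m and z of collar_mid in the frame of spindle between 0.0225 and 0.0435 m and angle between the x axis of collar_mid and the x axis of spindle, either way round below 0.22 rad and angle between the x axis of collar_mid and the x axis of stand, either way round below 0.3 rad and angle between collar_mid's own z axis and vertical below 0.15 rad and linear speed of collar below 0.02 m/s and contact force between the fingers and collar above 2 N); the arm keeps its last pose, push and grip.
It fails at once if a bystander was pushed more than 20 mm (distance of any of bench_block, hammer, jar from where it was at the start of the episode above 0.02 m).
It also fails if it takes over 58 s, if anything falls off the work surface, if the arm or the gripper's body presses on something with over 40 N, if the wrist force passes 120 N, or if a joint passes its speed limit or range.

ROBOT

A 6-joint arm with a two-finger parallel gripper is mounted at the origin on the work surface. World frame = base frame: x ahead of the robot, y to its left, z up, the work surface at z = 0. Lengths are in mm, angles in rad, forces in N, time in s.
With the tool pointing down it reaches from about 300 to 750 mm from the base axis. Payload 8.5 kg.
Tool frame: the origin (TCP) lies midway between the tips of the shut fingers; the grasp point (between the pads) lies manip.grasp_offset behind it (manip.grasp_offset is the distance from the TCP to the grasp point, in mm); z points along the fingers, y is the line along which they close (so a half turn about z gives the same grasp; the last joint's range is limited). The gripper opens to 85 mm and grips with 20 to 120 N. Pads are 22 mm wide; open, the fingers measure 114 mm over their backs; the gripper's body (76 mm by 85 mm) begins 54 mm behind the grasp point. The pads swing forward as they close: fully open they stand 13 mm farther back than shut.
Start: joints at [1.072, 0.381, 1.297, -0, 1.464, -0.215], TCP at [153.995, 527.983, 231.322] pointing down, gripper open.
Joint ranges: [-3.11, 3.11], [-0.89, 2.33], [0.22, 2.48], [-1.42, 4.56], [0.17, 2.85], [-2.88, 2.88]. Speed limits (rad/s): [2.39, 2.39, 3.14, 3.14, 3.14, 3.14].

INTERFACE

Orientations are given as a rotation vector (axis times angle).
In Python, from rig import telemetry, viewer, sign_off, manip gives the robot as it stands. The module is installed in compiled form; this text tells all that it offers.
- The arm moves only by the shell command python3 -m pendant 'ROWS' [FORCE]. ROWS is JSON, a list of rows, each a list of 3 entries, a list of its own where there are three numbers: the shift along the tool's x, y, z in m, then the turn, a rotation vector about the tool's x, y, z in degrees, then the finger opening in m, from 0 to 0.0854. In form: [[[tx, ty, tz], [ax, ay, az], gripper], ...]. A call has 1 to 10 rows; each row is the pose to reach, as a shift and turn from the pose commanded when the call began, along the tool's axes at that moment; what a row does not reach only later rows make up. A row lasts 1/10 s, in which the tool goes at most 50 mm and 8.59 degrees, less where a joint would pass 70% of its speed; a pose out of reach is approached as far as the arm can. A call with a gripper value outside its range is refused whole. The fingers move at their own pace and stop on an object; FORCE is the grip in N (left out, the last holds). Time passes only in rows, so rows that repeat a pose let the fingers close. It gives the time, the measured TCP pose, the force, the opening and the grip force at its end, in the units of the state.
- telemetry.get_state(): the state, without advancing time (a new reading comes with each control period).
- viewer.snapshot(name): name is "scene" or "top"; returns a dict with "img" (480x640x3 uint8, red, green, blue), "fx", "fy", "cx", "cy" (pixels), "cam_to_world" (4x4, takes a point from camera to world coordinates). Camera axes: x right, y up, looking along -z (the intrinsics and any distortion apply to the point x, -y, -z); pixel columns grow to the right and rows downward; lengths in mm; the calibration is good to about 2 mm. A picture is of the moment at which its call begins. There is no depth.
- sign_off(): hands the job in; it is judged then, once.
The state is a dict: "time": time; "q": joint angles; "joint_vel": joint speeds; "joint_torque": joint torques, N m; "tool_pos": TCP position; "eef_rot": TCP orientation; "contact_force": force on the tool from outside, world axes, zero at the start; "wrist_torque": the same for the moment, N m; "width": finger opening in mm; "grip_force": force on a finger pad.
Only numpy, scipy, OpenCV 4.12 (cv2) and the standard library are available. Lean on these libraries where they do the work, as an engineer would, in place of code of your own. Each camera call takes 0.05 s, during which the arm holds its last target. There are 200 camera calls.

## Working session

There is one attempt and no reset: what is moved stays moved. The work goes in short steps, Python scripts to look and compute and a shell command to move; the robot and the scene stay as the last step left them, time stands still between calls to the robot, and variables do not carry over. Pictures are saved under pics/ and viewed, at most 10 in all, crops included, and the job is handed in when it is done.

```bash
mkdir -p pics; cat > h.py <<'E'
import numpy as np, cv2
from rig import telemetry, viewer, sign_off, manip
from scipy.spatial.transform import Rotation as R
def snap(n,f=None):
    s=viewer.snapshot(n)
    if f: cv2.imwrite('pics/'+f,s['img'][:,:,::-1]); np.savez('pics/'+f+'.npz',**{k:v for k,v in s.items()})
    return s
def px2w(s,u,v,z):
    M=np.array(s['cam_to_world']); d=M[:3,:3]@np.array([(u-s['cx'])/s['fx'],-(v-s['cy'])/s['fy'],-1.])
    o=M[:3,3]; return o+d*(z-o[2])/d[2]
def w2px(s,p):
    M=np.array(s['cam_to_world']); c=M[:3,:3].T@(np.array(p)-M[:3,3]); return s['cx']+s['fx']*c[0]/-c[2], s['cy']-s['fy']*c[1]/-c[2]
def crop(s,u0,v0,u1,v1,k,f): cv2.imwrite('pics/'+f,cv2.resize(s['img'][v0:v1,u0:u1,::-1],None,fx=k,fy=k,interpolation=cv2.INTER_CUBIC))
E
python3 - <<'E'
from h import *
a=snap('scene','s1.png');b=snap('top','t1.png')
for s in (a,b): print({k:np.round(v,3) for k,v in s.items() if k!='img'})
print(telemetry.get_state(),manip.grasp_offset)
E
```

```text
{'fx': np.float64(538.074), 'fy': np.float64(538.074), 'cx': np.float64(323.534), 'cy': np.float64(236.346), 'cam_to_world': array([[ 5.990000e-01, -4.890000e-01,  6.340000e-01,  1.232571e+03],
       [ 8.010000e-01,  3.830000e-01, -4.610000e-01, -4.982010e+02],
       [-1.700000e-02,  7.840000e-01,  6.210000e-01,  7.431770e+02],
       [ 0.000000e+00,  0.000000e+00,  0.000000e+00,  1.000000e+00]])}
{'fx': np.float64(603.183), 'fy': np.float64(603.183), 'cx': np.float64(332.969), 'cy': np.float64(230.092), 'cam_to_world': array([[ 2.000000e-02,  9.930000e-01, -1.170000e-01,  3.811660e+02],
       [-1.000000e+00,  2.200000e-02,  1.500000e-02,  2.070600e+01],
       [ 1.700000e-02,  1.170000e-01,  9.930000e-01,  1.406693e+03],
       [ 0.000000e+00,  0.000000e+00,  0.000000e+00,  1.000000e+00]])}
{'time': 0.1, 'q': array([ 1.07169543e+00,  3.81143788e-01,  1.29814354e+00, -2.95580153e-05,
        1.46358468e+00, -2.15284928e-01]), 'joint_vel': array([-0.00104299, -0.00163516, -0.00223203, -0.00054599, -0.00067008,
        0.001742  ]), 'joint_torque': array([ 3.29792900e-03, -4.49214506e+01, -2.31657994e+01, -2.69005886e-04,
        3.69127578e-03, -6.66253655e-06]), 'tool_pos': array([153.89035937, 527.77068284, 230.77934093]), 'eef_rot': array([-4.44257878e-01, -3.10959777e+00,  1.89866045e-03]), 'contact_force': array([-0.09678846, -0.54993784, -0.34512815]), 'wrist_torque': array([-0.02018418,  0.0603552 ,  0.06689172]), 'grip_force': 0.0, 'width': 85.39217309628577} 18.700000000000003
```

View pics/t1.png

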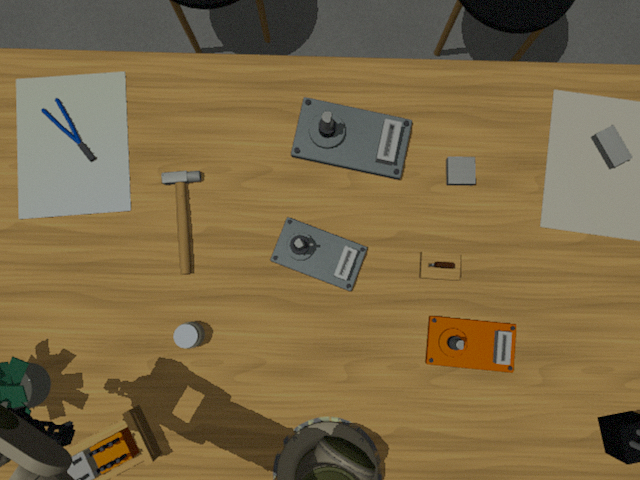

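View pics/s1.png

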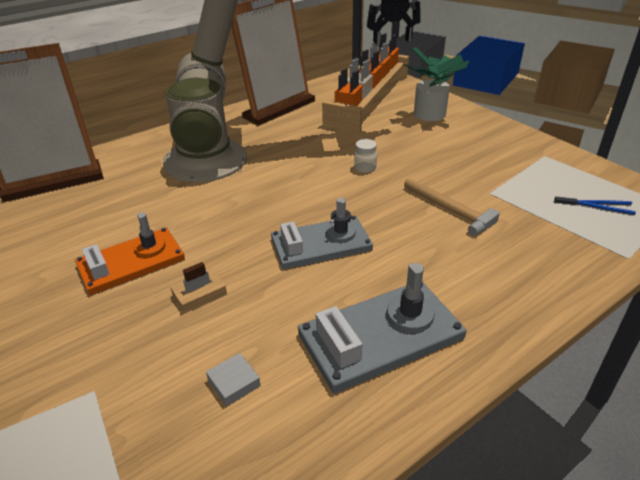

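Stands in the top view: orange at (470,343), excluded by its colour; large grey at (350,138); small grey at (320,255). The smaller non-orange one is meant, so the stand is at (320,255). The gauge in its rest is at (441,265), and the bystanders are the hammer (183,220), jar (187,335) and block (461,170). I'll confirm with an enlarged crop.

```bash
python3 - <<'E'
from h import *
a=np.load('pics/s1.png.npz');b=np.load('pics/t1.png.npz')
f=lambda s,u0,v0,u1,v1:cv2.resize(s['img'][v0:v1,u0:u1,::-1],(400,300),interpolation=cv2.INTER_CUBIC)
cv2.imwrite('pics/c1.png',np.vstack([np.hstack([f(b,270,210,370,285+10-10),f(b,400,228,480,288)]),np.hstack([f(a,265,185,385,275),f(a,155,245,235,305)])]))
for u,v,z in [(289,219,20),(367,246,20),(351,290,20),(272,256,20)]: print(px2w(b,u,v,z))
E
```

```text
[568.46344453 102.35197422  20.        ]
[509.65476226 -79.4252407   20.        ]
[407.72805528 -44.16080654  20.        ]
[481.7521133  138.90136231  20.        ]
```

View pics/c1.png

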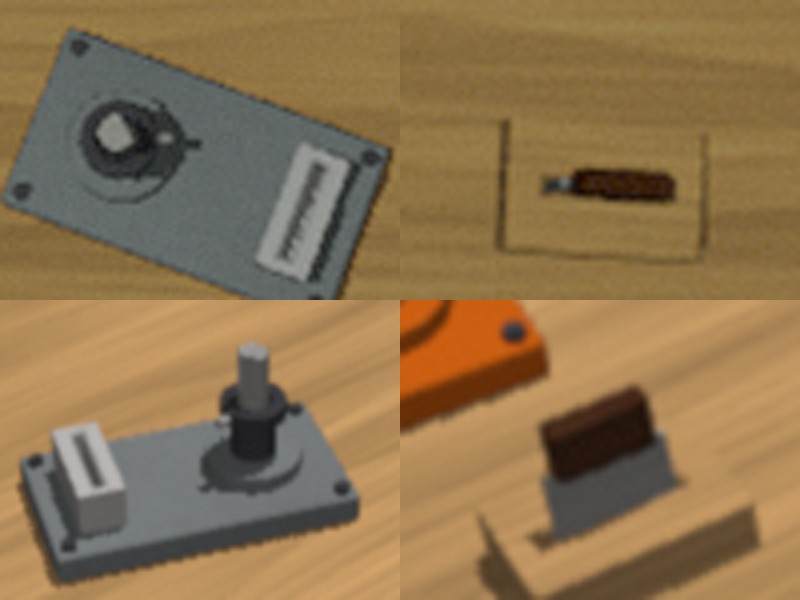

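```bash
python3 - <<'E'
from h import *
from scipy.optimize import least_squares
a=np.load('pics/s1.png.npz');b=np.load('pics/t1.png.npz')
st=lambda u,v:(270+u/4,210+v/4); sg=lambda u,v:(400+(u-400)/5,228+v/5)
sc=lambda u,v:(265+u/10*3,185+(v-300)*.3); gg=lambda u,v:(155+(u-400)/5,245+(v-300)/5)
# stand fit from both views: model points
obs=[(b,st(70,28),(-55,55,20)),(b,st(390,150),(145,55,20)),(b,st(5,203),(-55,-55,20)),(b,(351,290),(145,-55,20)),
(b,st(115,131),(0,0,108)),(b,st(298,142),(95,36,50)),(b,st(352,160),(125,36,50)),(b,st(258,262),(95,-36,50)),
(a,sc(253,348),(0,0,108)),(a,sc(53,432),(125,36,50)),(a,sc(95,425),(95,36,50)),(a,sc(125,490),(95,-36,50)),(a,sc(78,500),(125,-36,50)),(a,sc(20,462),(145,55,20)),(a,sc(357,490),(-55,-55,20)),(a,sc(58,556),(145,-55,20))]
def mk(x,p): c,s=np.cos(x[2]),np.sin(x[2]); return (x[0]+c*p[0]-s*p[1],x[1]+s*p[0]+c*p[1],p[2])
def res(x,obs,bias=True): return np.concatenate([np.array(w2px(s,mk(x,p)))-q for s,q,p in obs])
for k,x0 in(('stand',[520,60,-1.9]),):
  for o in(obs,[o for o in obs if o[0] is b],[o for o in obs if o[0] is a]):
    r=least_squares(res,x0,args=(o,),loss='soft_l1');print(k,r.x,mk(r.x,(110,0,50)));
  print(np.round(least_squares(res,x0,args=(obs,),loss='soft_l1').fun.reshape(-1,2),1).tolist())
print('screw end top',px2w(b,*st(165,137),66),'scene',px2w(a,*sc(221,421),66))
print('grip top',px2w(b,*sg(625,186),74)); 
for u,v in((543,425),(640,387),(655,403),(557,443)): print(px2w(a,*gg(u,v),74))
for u,v in((577,186),(674,187)): print('gt',px2w(b,*sg(u,v),74))
for u,v in((505,120),(707,135),(700,262),(500,248)): print('rest',px2w(b,*sg(u,v),24))
E
```

```text
stand [506.31640173  73.64321009  -1.92971592] (np.float64(467.67748525433194), np.float64(-29.34724642836153), 50)
stand [504.44996182  73.44896528  -1.90819027] (np.float64(468.0367623933878), np.float64(-30.349295344254514), 50)
stand [512.28842278  72.44494558  -2.43569736] (np.float64(428.575005774866), np.float64(1.0862473570443854), 50)
[[0.1, -1.7], [0.4, -0.3], [-1.8, -1.5], [-0.6, 1.7], [0.5, -0.5], [0.7, 0.1], [-0.5, 0.5], [-1.1, -0.2], [-0.9, 0.3], [6.1, 18.5], [7.7, 17.9], [-9.6, -21.6], [-9.1, -22.0], [9.5, 28.3], [-16.5, -27.6], [-12.9, -31.3]]
screw end top [506.56561815  48.42966959  66.        ] scene [509.91043358  47.75816472  66.        ]
grip top [ 465.74277886 -249.20238896   74.        ]
[ 468.74457144 -268.30614843   74.        ]
[ 471.55462021 -229.61120471   74.        ]
[ 483.38133959 -229.32716047   74.        ]
[ 481.19396669 -268.53060883   74.        ]
gt [ 465.28388653 -227.85746205   74.        ]
gt [ 465.7678211  -271.00279661   74.        ]
rest [ 498.15244613 -203.88517278   24.        ]
rest [ 493.25888633 -297.295793     24.        ]
rest [ 434.77190893 -293.80820493   24.        ]
rest [ 439.23710093 -201.78442486   24.        ]
```

```bash
cat > fit.py <<'E'
from h import *
from scipy.optimize import least_squares
a=np.load('pics/s1.png.npz');b=np.load('pics/t1.png.npz')
st=lambda u,v:(270+u/4,210+v/4)
sc=lambda u,v:(265+u/10*3,185+(v-300)*.3); gg=lambda u,v:(155+(u-400)/5,245+(v-300)/5)
obs=[(b,st(70,28),(-55,55,20)),(b,st(390,150),(145,55,20)),(b,st(5,203),(-55,-55,20)),(b,(351,290),(145,-55,20)),
(b,st(115,131),(0,0,108)),(b,st(298,142),(95,36,50)),(b,st(352,160),(125,36,50)),(b,st(258,262),(95,-36,50)),
(a,sc(253,348),(0,0,108)),(a,sc(53,432),(125,-36,50)),(a,sc(95,425),(95,-36,50)),(a,sc(125,490),(95,36,50)),(a,sc(78,500),(125,36,50)),(a,sc(20,462),(145,-55,20)),(a,sc(357,490),(-55,55,20)),(a,sc(58,556),(145,55,20))]
def mk(x,p): c,s=np.cos(x[2]),np.sin(x[2]); return (x[0]+c*p[0]-s*p[1],x[1]+s*p[0]+c*p[1],p[2])
def res(x,obs): return np.concatenate([np.array(w2px(s,mk(x,p)))-q for s,q,p in obs])
for o in(obs,[o for o in obs if o[0] is b],[o for o in obs if o[0] is a]):
    r=least_squares(res,[506,73,-1.93],args=(o,),loss='soft_l1');print(r.x,mk(r.x,(110,0,50)),np.round(r.fun.reshape(-1,2),1).tolist())
E
python3 fit.py; python3 - <<'E'
from h import *
a=np.load('pics/s1.png.npz')
gg=lambda u,v:(155+(u-400)/5,245+(v-300)/5)
for u,v in((755,503),(758,548)): print(px2w(a,*gg(u,v),24),px2w(a,*gg(u,v),0))
print([tuple(np.round((np.array(w2px(a,p))-(155,245))*5+(400,300))) for p in((460,-270,74),(472,-270,74),(472,-228,74),(460,-228,74),(496,-204,24),(438,-202,24),(495,-297,24))])
E
```

```text
[505.46021611  74.43701761  -1.898306  ] (np.float64(470.07474796778826), np.float64(-29.71608433188979), 50) [[-1.2, -1.0], [-0.0, -2.0], [-1.7, -0.2], [0.4, 0.4], [0.1, -0.1], [0.3, -0.9], [-0.7, -0.9], [-0.5, -0.9], [-0.9, -0.0], [-1.5, -0.8], [-0.7, -1.5], [-0.3, -1.2], [-0.3, -1.2], [-1.7, -2.0], [0.8, 0.5], [-0.5, 1.0]]
[504.449962    73.44896518  -1.90819027] (np.float64(468.0367622088461), np.float64(-30.34929531562331), 50) [[-0.5, -0.7], [0.4, -0.9], [-1.4, -0.0], [0.4, 1.4], [0.5, 0.4], [0.8, -0.0], [-0.3, 0.1], [-0.4, -0.1]]
[507.72035857  74.23707443  -1.89229232] (np.float64(472.9618704470124), np.float64(-30.126939978061273), 50) [[-0.3, 0.5], [-1.1, -0.1], [-0.2, -0.8], [0.4, -0.5], [0.4, -0.4], [-1.3, -1.2], [1.5, 0.9], [0.3, 1.8]]
[ 504.36114988 -205.50097679   24.        ] [ 480.05971799 -195.73315082    0.        ]
[ 527.03011552 -216.60828231   24.        ] [ 503.48518012 -207.21112335    0.        ]
[(np.float64(529.0), np.float64(415.0)), (np.float64(543.0), np.float64(431.0)), (np.float64(644.0), np.float64(386.0)), (np.float64(630.0), np.float64(370.0)), (np.float64(748.0), np.float64(490.0)), (np.float64(683.0), np.float64(409.0)), (np.float64(527.0), np.float64(593.0))]
```

The crop confirms it. The small grey stand has its shaft at about (505,74) and its slot at about (470,-30), and the set screw is the bright stub. The gauge is in its rest at about (467,-249), yaw -0.05. Moving there now.

```bash
cat >> h.py <<'E'
def yaw():
    r=R.from_rotvec(telemetry.get_state()['eef_rot']).as_matrix(); return np.arctan2(r[1,1],r[0,1])
def go(x,y,z,psi=None):
    "tool shift (m) and turn vector (deg) to world TCP x,y,z (mm), tool down with tool y at yaw psi (mod pi -> nearest given)"
    s=telemetry.get_state(); r=R.from_rotvec(s['eef_rot']); 
    if psi is None: psi=yaw()
    Y=np.array([np.cos(psi),np.sin(psi),0]);Z=np.array([0,0,-1.]);X=np.cross(Y,Z)
    t=R.from_matrix(np.c_[X,Y,Z])
    print('pos',np.round(s['tool_pos'],1),'yaw',round(yaw(),3),'w',round(s['width'],1),'F',np.round(s['contact_force'],1),'t',round(s['time'],2))
    print('shift m',np.round(r.inv().apply(np.array([x,y,z])-s['tool_pos'])/1000,4),'turn deg',np.round(np.degrees((r.inv()*t).as_rotvec()),2))
E
python3 -c "
from h import *
go(468,-249,160,-.05)"
```

```text
pos [153.9 527.8 230.8] yaw 1.287 w 85.4 F [-0.1 -0.5 -0.3] t 0.1
shift m [-0.5191 -0.6577  0.0715] turn deg [-7.00e-02  4.00e-02  7.66e+01]
```

```bash
python3 -m pendant '[[[-0.519,-0.658,0.0],[0,0,76.6],0.085],[[-0.519,-0.658,0.0],[0,0,76.6],0.085],[[-0.519,-0.658,0.0],[0,0,76.6],0.085],[[-0.519,-0.658,0.0],[0,0,76.6],0.085],[[-0.519,-0.658,0.0],[0,0,76.6],0.085],[[-0.519,-0.658,0.0],[0,0,76.6],0.085],[[-0.519,-0.658,0.0],[0,0,76.6],0.085],[[-0.519,-0.658,0.0],[0,0,76.6],0.085],[[-0.519,-0.658,0.0],[0,0,76.6],0.085],[[-0.519,-0.658,0.0],[0,0,76.6],0.085]]'
python3 -c "
from h import *
go(468,-249,130,-.05)"
```

```text
time: 1.1
tool_pos: [341.4, 62.4, 231.4]
eef_rot: [2.28, 2.161, 0.0]
contact_force: [1.5, 0.3, -0.6]
width: 85.3
grip_force: 0.0
pos [341.4  62.4 231.4] yaw -0.054 w 85.3 F [ 1.5  0.3 -0.6] t 1.1
shift m [-0.3041  0.1432  0.1014] turn deg [ 0.02 -0.   -0.23]
```

```bash
python3 -m pendant '[[[-0.304,0.143,0.1],[0,0,0],0.085],[[-0.304,0.143,0.1],[0,0,0],0.085],[[-0.304,0.143,0.1],[0,0,0],0.085],[[-0.304,0.143,0.1],[0,0,0],0.085],[[-0.304,0.143,0.1],[0,0,0],0.085],[[-0.304,0.143,0.1],[0,0,0],0.085],[[-0.304,0.143,0.1],[0,0,0],0.085],[[-0.304,0.143,0.1],[0,0,0],0.085],[[-0.304,0.143,0.1],[0,0,0],0.085],[[-0.304,0.143,0.1],[0,0,0],0.085]]'
python3 - <<'E'
from h import *
go(468,-249,42,-.05)
a=snap('scene','s2.png');b=snap('top','t2.png')
f=lambda s,u0,v0,u1,v1:cv2.resize(s['img'][v0:v1,u0:u1,::-1],(400,300),interpolation=cv2.INTER_CUBIC)
cv2.imwrite('pics/c2.png',np.hstack([f(a,140,210,260,300),f(b,400,220,480,280)]))
E
```

```text
time: 2.1
tool_pos: [468.7, -245.5, 131.5]
eef_rot: [-2.275, -2.166, -0.0]
contact_force: [0.5, 1.1, -0.1]
width: 85.1
grip_force: 0.0
pos [ 468.7 -245.5  131.5] yaw -0.049 w 85.1 F [ 0.5  1.1 -0.1] t 2.1
shift m [-0.0036 -0.0005  0.0895] turn deg [-0.02 -0.02  0.03]
```

View pics/c2.png

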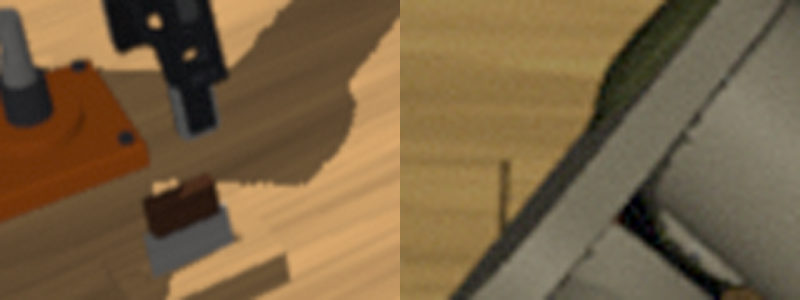

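The scene crop shows one finger tip at about (195,130) in the crop, above the brown grip at (182,205). The top view is occluded by the arm. I'll compare the fingertip against the calibration.

```bash
python3 - <<'E'
from h import *
a=np.load('pics/s2.png.npz')
for p in((511,-248,144),(426,-244,144),(468,-249,74),(474,-249,74),(462,-249,74)): print(p,(np.array(w2px(a,p))-(140,210))/.3)
E
```

```text
(511, -248, 144) [191.85389577 127.57551082]
(426, -244, 144) [129.79075769  48.09390264]
(468, -249, 74) [176.16514258 185.27165512]
(474, -249, 74) [180.89567406 190.84316927]
(462, -249, 74) [171.46994675 179.74175851]
```

```bash
python3 -m pendant '[[[-0.003,0,0.03],[0,0,0],0.085],[[-0.003,0,0.06],[0,0,0],0.085],[[-0.003,0,0.088],[0,0,0],0.05],[[-0.003,0,0.088],[0,0,0],0.03],[[-0.003,0,0.088],[0,0,0],0.0],[[-0.003,0,0.088],[0,0,0],0.0],[[-0.003,0,0.088],[0,0,0],0.0],[[-0.003,0,0.088],[0,0,0],0.0]]' 40
python3 -m pendant '[[[0,0,0],[0,0,0],0.0],[[0,0,0],[0,0,0],0.0],[[0,0,0],[0,0,0],0.0]]'
python3 -c "
from h import *
go(468,-249,42,-.05)"
```

```text
time: 3.0
tool_pos: [469.2, -249.7, 44.9]
eef_rot: [2.274, 2.164, 0.0]
contact_force: [-2.5, 1.2, 6.9]
width: 11.2
grip_force: 40.8
time: 3.3
tool_pos: [469.2, -249.7, 44.9]
eef_rot: [2.274, 2.164, 0.0]
contact_force: [-1.3, 0.1, 7.6]
width: 11.1
grip_force: 40.8
pos [ 469.2 -249.7   44.9] yaw -0.05 w 11.1 F [-1.3  0.1  7.6] t 3.3
shift m [ 0.0006 -0.0012  0.0029] turn deg [0.09 0.09 0.01]
```

```bash
python3 -m pendant '[[[0,0,-0.05],[0,0,0],0.0],[[0,0,-0.1],[0,0,0],0.0],[[0,0,-0.1],[0,0,0],0.0]]'
python3 -c "
from h import *
go(468,-30,140,1.24)"
```

```text
time: 3.6
tool_pos: [471.1, -251.1, 150.1]
eef_rot: [2.266, 2.157, 0.002]
contact_force: [1.0, 0.1, -0.9]
width: 11.2
grip_force: 40.0
pos [ 471.1 -251.1  150.1] yaw -0.05 w 11.2 F [ 1.   0.1 -0.9] t 3.6
shift m [ 0.2207 -0.0142  0.0082] turn deg [  0.21   0.78 -73.89]
```

```bash
python3 -m pendant '[[[0.22,-0.012,0.005],[0,0,-73.9],0.0],[[0.22,-0.012,0.005],[0,0,-73.9],0.0],[[0.22,-0.012,0.005],[0,0,-73.9],0.0],[[0.22,-0.012,0.005],[0,0,-73.9],0.0],[[0.22,-0.012,0.005],[0,0,-73.9],0.0],[[0.22,-0.012,0.005],[0,0,-73.9],0.0],[[0.22,-0.012,0.005],[0,0,-73.9],0.0],[[0.22,-0.012,0.005],[0,0,-73.9],0.0],[[0.22,-0.012,0.005],[0,0,-73.9],0.0],[[0.22,-0.012,0.005],[0,0,-73.9],0.0]]'
python3 - <<'E'
from h import *
go(468,-30,100,1.24)
a=snap('scene','s3.png');b=snap('top','t3.png')
f=lambda s,u0,v0,u1,v1:cv2.resize(s['img'][v0:v1,u0:u1,::-1],(400,300),interpolation=cv2.INTER_CUBIC)
cv2.imwrite('pics/c3.png',np.hstack([f(a,240,150,400,270),f(b,270,210,390,300)]))
E
```

```text
time: 4.6
tool_pos: [467.7, -28.9, 138.4]
eef_rot: [0.516, 3.099, -0.0]
contact_force: [-0.1, -0.9, -0.2]
width: 11.3
grip_force: 39.9
pos [467.7 -28.9 138.4] yaw 1.241 w 11.3 F [-0.1 -0.9 -0.2] t 4.6
shift m [-0.0006 -0.0009  0.0384] turn deg [-0.    0.01  0.04]
```

View pics/c3.png

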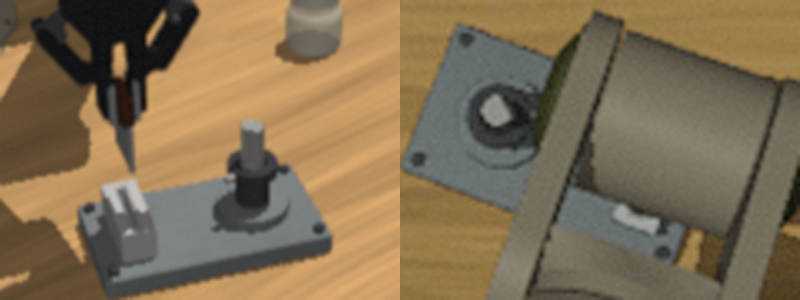

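The gauge blade is held upright above the slot: its lower near corner is at about (132,173) in the scene crop and the block is at (127,205). One tighter crop before I insert it.

```bash
python3 - <<'E'
from h import *
a=np.load('pics/s3.png.npz')
crop(a,270,195,350,255,10,'c4.png')
c,s=np.cos(-1.9),np.sin(-1.9)
W=lambda ox,oy,x,y,z:(ox+c*x-s*y,oy+s*x+c*y,z)
P=lambda p:np.round((np.array(w2px(a,p))-(270,195))*10)
print('gauge lower corners',[P(W(467.7,-28.9,0,y,101.4)) for y in(25,-25)])
print('block',[P(W(468,-30,x,y,50)) for x,y in((-15,36),(15,36),(15,-36),(-15,-36))])
print('slot',[P(W(468,-30,x,y,50)) for x,y in((-3.5,28),(3.5,28),(3.5,-28),(-3.5,-28))])
print('shafttop',P((504,73.5,108)))
E
```

```text
gauge lower corners [array([220., 234.]), array([157.,  99.])]
block [array([315., 453.]), array([174., 484.]), array([ 87., 284.]), array([222., 256.])]
slot [array([250., 442.]), array([218., 449.]), array([149., 294.]), array([180., 288.])]
shafttop [692.  42.]
```

View pics/c4.png

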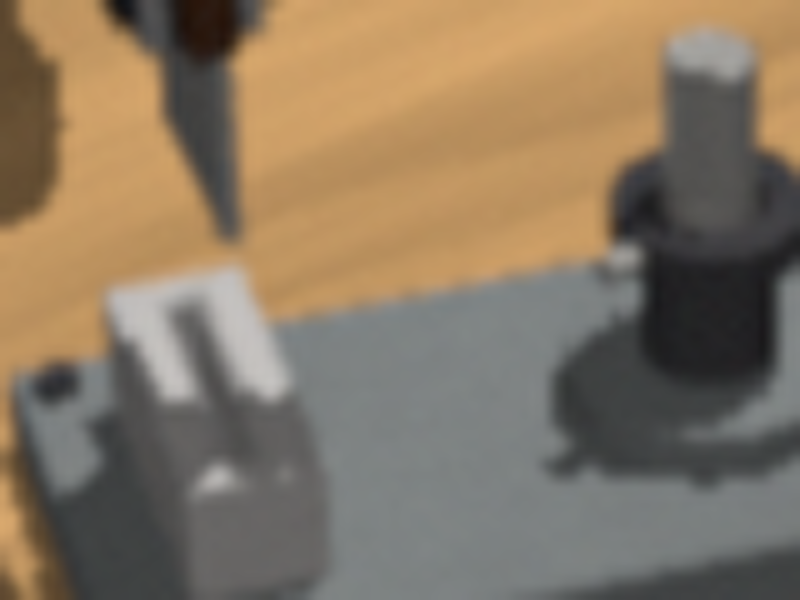

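Relative to my model, the gauge corner (230,240) and block corners (108,292), (240,268), (188,495), (322,465) agree within about 1 mm. The shaft top is at (710,52). I'll lower it with a 1 mm correction.

```bash
python3 -m pendant '[[[-0.001,0.001,0.02],[0,0,0],0.0],[[-0.001,0.001,0.04],[0,0,0],0.0],[[-0.001,0.001,0.046],[0,0,0],0.0],[[-0.001,0.001,0.05],[0,0,0],0.0],[[-0.001,0.001,0.055],[0,0,0],0.0],[[-0.001,0.001,0.058],[0,0,0],0.0]]'
python3 -c "
from h import *
go(469.3,-29.4,63,1.24)"
```

```text
time: 5.3
tool_pos: [469.3, -28.8, 80.6]
eef_rot: [0.518, 3.098, -0.001]
contact_force: [-1.4, -1.7, 0.7]
width: 11.3
grip_force: 40.3
pos [469.3 -28.8  80.6] yaw 1.239 w 11.3 F [-1.4 -1.7  0.7] t 5.3
shift m [-0.0001 -0.0006  0.0176] turn deg [-0.03  0.06 -0.03]
```

```bash
python3 -m pendant '[[[0,0,0.005],[0,0,0],0.0],[[0,0,0.01],[0,0,0],0.0],[[0,0,0.014],[0,0,0],0.0],[[0,0,0.017],[0,0,0],0.0],[[0,0,0.019],[0,0,0],0.0],[[0,0,0.019],[0,0,0],0.0]]'
python3 -c "
from h import *
go(469.3,-29.4,63,1.24)"
```

```text
time: 5.9
tool_pos: [469.2, -28.8, 62.8]
eef_rot: [0.517, 3.097, -0.001]
contact_force: [-8.5, -3.8, 21.9]
width: 11.2
grip_force: 43.4
pos [469.2 -28.8  62.8] yaw 1.24 w 11.2 F [-8.5 -3.8 21.9] t 5.9
shift m [-0.0003 -0.0006 -0.0002] turn deg [-0.04  0.08 -0.  ]
```

```bash
python3 -m pendant '[[[0,0,-0.0015],[0,0,0],0.0],[[0,0,-0.0015],[0,0,0],0.0],[[0,0,-0.0015],[0,0,0],0.04],[[0,0,-0.0015],[0,0,0],0.06],[[0,0,-0.0015],[0,0,0],0.06],[[0,0,-0.0015],[0,0,0],0.06],[[0,0,-0.06],[0,0,0],0.06],[[0,0,-0.11],[0,0,0],0.06],[[0,0,-0.11],[0,0,0],0.06]]'
python3 - <<'E'
from h import *
go(504,73.5,170,0.5)
E
```

```text
time: 6.8
tool_pos: [471.1, -28.8, 176.2]
eef_rot: [0.515, 3.09, -0.002]
contact_force: [-0.2, 0.2, -0.9]
width: 59.7
grip_force: 0.0
pos [471.1 -28.8 176.2] yaw 1.24 w 59.7 F [-0.2  0.2 -0.9] t 6.8
shift m [0.0021 0.1074 0.0062] turn deg [ 0.22  0.5  42.41]
```

```bash
python3 - <<'E'
from h import *
a=np.load('pics/s1.png.npz');b=np.load('pics/t1.png.npz')
f=lambda s,u0,v0,u1,v1:cv2.resize(s['img'][v0:v1,u0:u1,::-1],(400,400),interpolation=cv2.INTER_LANCZOS4)
cv2.imwrite('pics/c5.png',np.hstack([f(b,286,230,318,262),f(a,323,190,363,230)]))
E
```

```text
(no output)
```

View pics/c5.png

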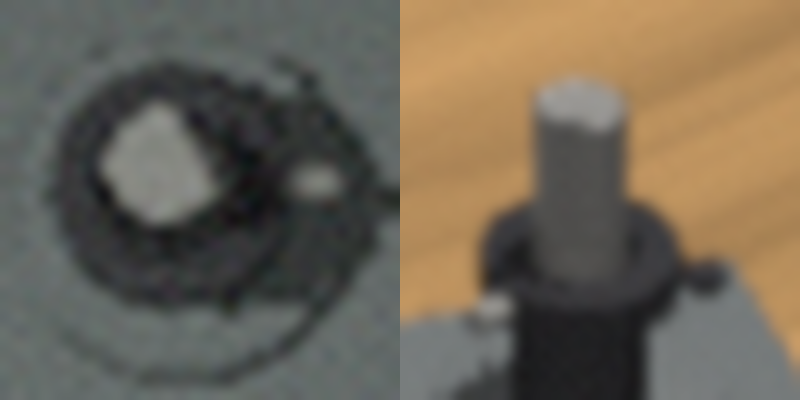

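In the top crop the flat's edge runs (160,100) to (218,190), and in the scene crop its chord runs (545,115) to (610,130). Both give the flat facing yaw -1.0, 0.9 rad counter-clockwise of the slot direction. The screw stub at (318,180) points at yaw about -1.5. I'll pinch with tool y at yaw 2.14.

```bash
python3 -c "
from h import *
go(504.5,74.7,170,2.14)"
```

```text
pos [471.1 -28.8 176.2] yaw 1.24 w 59.7 F [-0.2  0.2 -0.9] t 6.8
shift m [0.002  0.1087 0.0062] turn deg [ -0.22   0.51 -51.55]
```

```bash
python3 -m pendant '[[[0.002,0.109,0.0],[0,0,-51.5],0.05],[[0.002,0.109,0.0],[0,0,-51.5],0.05],[[0.002,0.109,0.0],[0,0,-51.5],0.05],[[0.002,0.109,0.0],[0,0,-51.5],0.05],[[0.002,0.109,0.0],[0,0,-51.5],0.05],[[0.002,0.109,0.0],[0,0,-51.5],0.05],[[0.002,0.109,0.0],[0,0,-51.5],0.05],[[0.002,0.109,0.0],[0,0,-51.5],0.05]]'
python3 - <<'E'
from h import *
go(504.5,74.7,80,2.14)
snap('scene','s4.png');snap('top','t4.png')
E
```

```text
time: 7.6
tool_pos: [502.5, 75.4, 171.0]
eef_rot: [0.874, -3.017, -0.0]
contact_force: [0.0, 0.2, 0.1]
width: 49.9
grip_force: 0.0
pos [502.5  75.4 171. ] yaw 2.135 w 49.9 F [0.  0.2 0.1] t 7.6
shift m [-0.0014 -0.0017  0.091 ] turn deg [ 0.02 -0.02 -0.31]
```

```bash
python3 -m pendant '[[[-0.0015,-0.0015,0.04],[0,0,0],0.05],[[-0.0015,-0.0015,0.08],[0,0,0],0.05],[[-0.0015,-0.0015,0.09],[0,0,0],0.03],[[-0.0015,-0.0015,0.09],[0,0,0],0.0],[[-0.0015,-0.0015,0.09],[0,0,0],0.0],[[-0.0015,-0.0015,0.09],[0,0,0],0.0],[[-0.0015,-0.0015,0.09],[0,0,0],0.0]]' 30
python3 - <<'E'
from h import *
go(504.5,74.7,80,2.14)
E
```

```text
time: 8.4
tool_pos: [504.9, 74.9, 81.9]
eef_rot: [-0.879, 3.015, -0.0]
contact_force: [1.1, 1.7, -10.7]
width: 15.1
grip_force: 31.1
pos [504.9  74.9  81.9] yaw 2.138 w 15.1 F [  1.1   1.7 -10.7] t 8.4
shift m [0.0004 0.     0.0019] turn deg [-0.02  0.04 -0.09]
```

The opening reads 15.1 mm, and the gauge's 12 mm grip read 11.2 mm, so this is a true 16 mm and the pinch is square on the flat. I'll turn it clockwise to yaw 1.24.

```bash
python3 -c "
from h import *
go(505.7,75,82,1.24)"; python3 -m pendant '[[[0,0,0],[0,0,0],0.0],[[0,0,0],[0,0,6],0.0],[[0,0,0],[0,0,12],0.0],[[0,0,0],[0,0,18],0.0],[[0,0,0],[0,0,24],0.0]]' 60
python3 -c "
from h import *
go(505.7,75,82,1.24);print(telemetry.get_state()['wrist_torque'])"
```

```text
pos [504.9  74.9  81.9] yaw 2.138 w 15.1 F [  1.1   1.7 -10.7] t 8.4
shift m [-0.0007 -0.0004 -0.0001] turn deg [-0.000e+00  5.000e-02  5.148e+01]
time: 8.9
tool_pos: [505.6, 75.1, 82.0]
eef_rot: [-0.227, 3.131, 0.0]
contact_force: [5.1, 1.5, -8.7]
width: 14.4
grip_force: 58.5
pos [505.6  75.1  82. ] yaw 1.716 w 14.4 F [ 5.1  1.5 -8.7] t 8.9
shift m [-0.0001 -0.0001 -0.    ] turn deg [ 0.03  0.16 27.26]
[ 0.3122352  -0.54392672  0.14338587]
```

```bash
python3 -m pendant '[[[-0.0004,0,0],[0,0,7],0.0],[[-0.0008,0,0],[0,0,14],0.0],[[-0.0008,0,0],[0,0,21],0.0],[[-0.0008,0,0],[0,0,27.3],0.0],[[-0.0008,0,0],[0,0,27.3],0.0],[[-0.0008,0,0],[0,0,27.3],0.0],[[-0.0008,0,0],[0,0,27.3],0.0]]'
python3 -c "
from h import *
go(505.7,75,82,1.24);print(telemetry.get_state()['wrist_torque'])
snap('scene','s5.png');snap('top','t5.png')"
```

```text
time: 9.6
tool_pos: [506.4, 74.9, 81.9]
eef_rot: [0.508, 3.098, 0.0]
contact_force: [5.4, -0.4, -5.0]
width: 14.3
grip_force: 59.9
pos [506.4  74.9  81.9] yaw 1.245 w 14.3 F [ 5.4 -0.4 -5. ] t 9.6
shift m [ 0.0007 -0.0001 -0.0001] turn deg [0.03 0.15 0.31]
[-0.07431154 -0.72962491 -0.01474731]
```

```bash
python3 -m pendant '[[[0,0,0],[0,0,0],0.04],[[0,0,0],[0,0,0],0.04],[[0,0,0],[0,0,0],0.04],[[0,0,-0.05],[0,0,0],0.06],[[0,0,-0.09],[0,0,0],0.07],[[0,0,-0.09],[0,0,0],0.07]]'
python3 -c "
from h import *
go(506,73,140,0.07)
a=snap('scene','s6.png');b=snap('top','t6.png')
f=lambda s,u0,v0,u1,v1:cv2.resize(s['img'][v0:v1,u0:u1,::-1],(400,400),interpolation=cv2.INTER_LANCZOS4)
cv2.imwrite('pics/c6.png',np.hstack([f(a,265,190,345,270),f(a,313,190,363,240)]))
c,s=np.cos(-1.905),np.sin(-1.905)
P=lambda p:np.round((np.array(w2px(a,p))-(265,190))*5)
print('grip top',[P((470+c*x-s*y,-30+s*x+c*y,92)) for x in(-6,6) for y in(21,-21)])
for t in(-1.3,-1.4,-1.5,-1.6,-1.7): print(t,np.round((np.array(w2px(a,(506+29.5*np.cos(t),73+29.5*np.sin(t),66)))-(313,190))*8))
print('shaft top',np.round((np.array(w2px(a,(506,73,108)))-(313,190))*8))"
```

```text
time: 10.3
tool_pos: [507.5, 75.0, 176.4]
eef_rot: [0.509, 3.09, 0.001]
contact_force: [1.0, 0.2, -0.0]
width: 70.3
grip_force: 0.0
pos [507.5  75.  176.4] yaw 1.244 w 70.3 F [ 1.   0.2 -0. ] t 10.3
shift m [ 0.0011 -0.0024  0.0364] turn deg [ 0.44  0.41 67.27]
grip top [array([149., 156.]), array([122.,  99.]), array([120., 162.]), array([ 94., 104.])]
-1.3 [146. 262.]
-1.4 [137. 258.]
-1.5 [130. 253.]
-1.6 [123. 248.]
-1.7 [116. 242.]
shaft top [213.  78.]
```

View pics/c6.png

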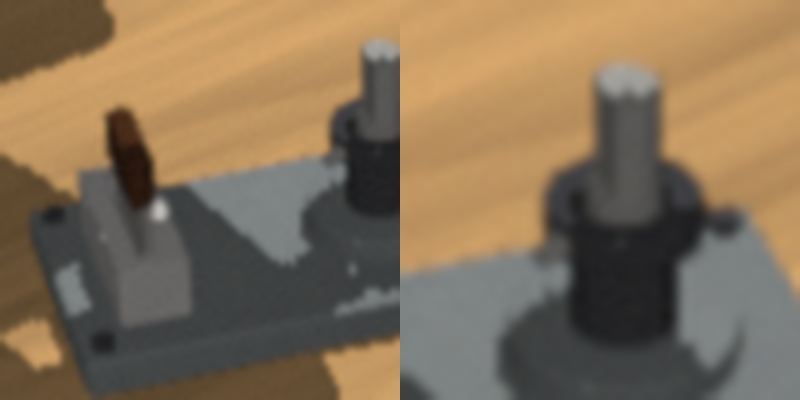

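The gauge stands down in the slot, with its grip at about (130,155) in the left crop. The screw tip at (543,257) gives yaw -1.52 after removing the camera bias. I'll grasp the collar perpendicular to it, with tool y at yaw 0.05.

```bash
python3 -m pendant '[[[0.001,-0.0025,0.0],[0,0,68.4],0.07],[[0.001,-0.0025,0.0],[0,0,68.4],0.07],[[0.001,-0.0025,0.0],[0,0,68.4],0.07],[[0.001,-0.0025,0.0],[0,0,68.4],0.07],[[0.001,-0.0025,0.0],[0,0,68.4],0.07],[[0.001,-0.0025,0.0],[0,0,68.4],0.07],[[0.001,-0.0025,0.0],[0,0,68.4],0.07],[[0.001,-0.0025,0.0],[0,0,68.4],0.07],[[0.001,-0.0025,0.0],[0,0,68.4],0.07],[[0.001,-0.0025,0.0],[0,0,68.4],0.07]]' 40
python3 -c "
from h import *
go(506,73,47,0.05)"
```

```text
time: 11.4
tool_pos: [503.3, 73.0, 170.4]
eef_rot: [-2.16, -2.279, 0.002]
contact_force: [-0.3, 0.2, -0.5]
width: 70.0
grip_force: 0.0
pos [503.3  73.  170.4] yaw 0.054 w 70.0 F [-0.3  0.2 -0.5] t 11.4
shift m [-1.000e-04  3.000e-03  1.234e-01] turn deg [-0.11 -0.01  0.21]
```

```bash
python3 -m pendant '[[[0,0.003,0.04],[0,0,0],0.07],[[0,0.003,0.08],[0,0,0],0.07],[[0,0.003,0.11],[0,0,0],0.07],[[0,0.003,0.123],[0,0,0],0.07],[[0,0.003,0.123],[0,0,0],0.06],[[0,0.003,0.123],[0,0,0],0.04],[[0,0.003,0.123],[0,0,0],0.03],[[0,0.003,0.123],[0,0,0],0.03],[[0,0.003,0.123],[0,0,0],0.03],[[0,0.003,0.123],[0,0,0],0.03]]' 40
python3 -c "
from h import *
go(506,73,47,0.05)"
```

```text
time: 12.4
tool_pos: [507.1, 73.1, 49.1]
eef_rot: [2.165, 2.275, 0.002]
contact_force: [-0.2, 0.5, 7.1]
width: 42.7
grip_force: 41.1
pos [507.1  73.1  49.1] yaw 0.05 w 42.7 F [-0.2  0.5  7.1] t 12.4
shift m [-0.     -0.0012  0.0021] turn deg [ 0.09  0.01 -0.01]
```

```bash
python3 -m pendant '[[[0,-0.0005,-0.003],[0,0,0],0.03],[[0,-0.0008,-0.004],[0,0,4],0.03],[[0,-0.0008,-0.004],[0,0,9],0.03],[[0,-0.0008,-0.004],[0,0,14],0.03],[[0,-0.0008,-0.004],[0,0,19],0.03],[[0,-0.0008,-0.004],[0,0,22],0.03],[[0,-0.0008,-0.004],[0,0,22],0.03]]'
python3 -c "
from h import *
go(506.3,73,76,-.335)"
```

```text
time: 13.1
tool_pos: [505.8, 73.1, 52.3]
eef_rot: [-2.56, -1.82, 0.0]
contact_force: [-0.5, 0.1, -1.2]
width: 42.8
grip_force: 40.9
pos [505.8  73.1  52.3] yaw -0.335 w 42.8 F [-0.5  0.1 -1.2] t 13.1
shift m [ 0.0001  0.0005 -0.0237] turn deg [-0.02  0.01  0.01]
```

```bash
python3 -m pendant '[[[0,0,-0.005],[0,0,0],0.03],[[0,0,-0.01],[0,0,0],0.03],[[0,0,-0.015],[0,0,0],0.03],[[0,0,-0.02],[0,0,0],0.03],[[0,0,-0.0235],[0,0,0],0.03],[[0,0,-0.0235],[0,0,0],0.03],[[0,0,-0.0235],[0,0,0],0.03],[[0,0,-0.0235],[0,0,0],0.03]]'
python3 -c "
from h import *
go(506.3,73,76,-.335)
a=snap('scene','s7.png')
f=lambda s,u0,v0,u1,v1:cv2.resize(s['img'][v0:v1,u0:u1,::-1],(400,400),interpolation=cv2.INTER_LANCZOS4)
cv2.imwrite('pics/c7.png',np.hstack([f(a,265,180,365,280),f(a,313,190,363,240)]))
for t in(-1.5,-1.7,-1.9,-2.1): print(t,np.round((np.array(w2px(a,(506+29.5*np.cos(t),73+29.5*np.sin(t),93)))-(313,190))*8))"
```

```text
time: 13.9
tool_pos: [505.8, 73.1, 75.6]
eef_rot: [-2.56, -1.821, 0.001]
contact_force: [-0.5, 1.1, -1.4]
width: 42.8
grip_force: 40.9
pos [505.8  73.1  75.6] yaw -0.334 w 42.8 F [-0.5  1.1 -1.4] t 13.9
shift m [ 0.0001  0.0005 -0.0004] turn deg [-0.02  0.01  0.03]
-1.5 [128. 169.]
-1.7 [115. 159.]
-1.9 [106. 147.]
-2.1 [101. 134.]
```

View pics/c7.png

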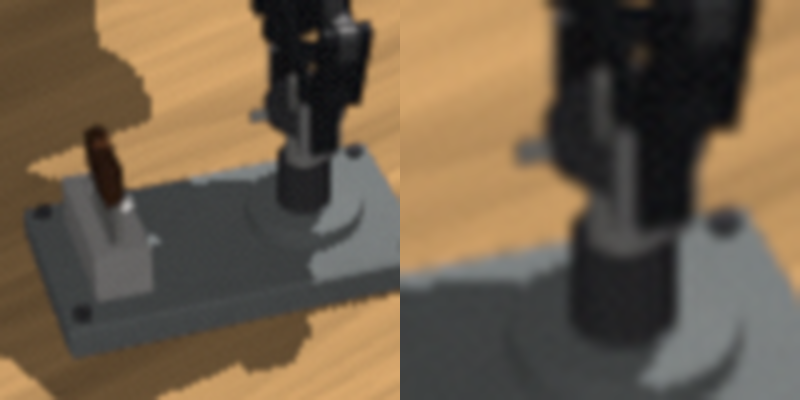

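The collar is lifted and the round lower shaft shows beneath it. The screw tip at (520,152) gives yaw about -1.89, in line with the gauge at -1.90, and the gauge is still seated. Handing in.

```bash
python3 -m pendant '[[[0,0,0],[0,0,0],0.03],[[0,0,0],[0,0,0],0.03],[[0,0,0],[0,0,0],0.03]]' && python3 -c "
from h import *
print(sign_off())"
```

```text
time: 14.25
tool_pos: [505.9, 73.1, 75.8]
eef_rot: [-2.56, -1.821, 0.0]
contact_force: [-0.5, -0.5, -2.2]
width: 43.0
grip_force: 40.9
the job is handed in; nothing more can be done
None
```

I handed the job in at 14.25 s with the gauge down in the slot, the flat turned to face it, and the collar held still on the flat with its screw pointing to the gauge; `sign_off()` gave no verdict, so the result isn't confirmed.

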